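# Find the free well of the slide archive by pressing its lids

### The job

One of the four wells in the slide archive is still empty, and its lid is the only one that rocks when pressed. With a fingertip, press the lids on their blue pads in turn, gently, without forcing a lid that sits solid, until you find the one that gives; then push its pad end down until that lid stands fully open, and leave it so. Lift and carry nothing, and leave the things standing about where they are.

Things in the scene. Friction and masses are not known exactly. Their poses are not given: they have to be found in the camera images.
- archive: White slide archive, a fixed box 190 (its x) x 422 (its y) x 80 mm high; origin at the centre of its underside, z up, x from the front (robot side) to the rear. Four identical grey lids lie flush in its top, at y = +150, +50, -50, -150 mm, over wells 112 x 82 mm and 74 mm deep; three wells hold full racks, one is empty: which one cannot be seen. Behind the lids is a 64 mm wide solid ledge.
- lid1 (a joint): Tilt (rad) of lid 1 of 4 from the +y (left) end: 0 closed, grows as the blue-pad end goes down and the rear rises, stop 0.8 = fully open; rear end down: -0.12. Plate 110 (archive x) x 80 x 6 mm turning about its middle (axis along archive y, 77 mm up). Over a full rack it gives under 0.06; over the empty well about 1.7 N on the pad moves it (friction hinge 0.06 N m) and it stays where left.
- lid1_pad (a point): Centre of the blue pad, 24 mm across, painted on top of lid 1 near its front end: 36 mm from the turning axis, 19 mm from the front edge; moves with the lid. z out of the lid top; 80 mm above the table when closed. If the lid is the free one, a fingertip pressed straight down here goes 25 to 35 mm below the closed top to bring it to its stop.
- lid2 (a joint): Tilt (rad) of lid 2 of 4 from the +y (left) end: 0 closed, grows as the blue-pad end goes down and the rear rises, stop 0.8 = fully open; rear end down: -0.12. Plate 110 (archive x) x 80 x 6 mm turning about its middle (axis along archive y, 77 mm up). Over a full rack it gives under 0.06; over the empty well about 1.7 N on the pad moves it (friction hinge 0.06 N m) and it stays where left.
- lid2_pad (a point): Centre of the blue pad, 24 mm across, painted on top of lid 2 near its front end: 36 mm from the turning axis, 19 mm from the front edge; moves with the lid. z out of the lid top; 80 mm above the table when closed. If the lid is the free one, a fingertip pressed straight down here goes 25 to 35 mm below the closed top to bring it to its stop.
- lid3 (a joint): Tilt (rad) of lid 3 of 4 from the +y (left) end: 0 closed, grows as the blue-pad end goes down and the rear rises, stop 0.8 = fully open; rear end down: -0.12. Plate 110 (archive x) x 80 x 6 mm turning about its middle (axis along archive y, 77 mm up). Over a full rack it gives under 0.06; over the empty well about 1.7 N on the pad moves it (friction hinge 0.06 N m) and it stays where left.
- lid3_pad (a point): Centre of the blue pad, 24 mm across, painted on top of lid 3 near its front end: 36 mm from the turning axis, 19 mm from the front edge; moves with the lid. z out of the lid top; 80 mm above the table when closed. If the lid is the free one, a fingertip pressed straight down here goes 25 to 35 mm below the closed top to bring it to its stop.
- lid4 (a joint): Tilt (rad) of lid 4 of 4 from the +y (left) end: 0 closed, grows as the blue-pad end goes down and the rear rises, stop 0.8 = fully open; rear end down: -0.12. Plate 110 (archive x) x 80 x 6 mm turning about its middle (axis along archive y, 77 mm up). Over a full rack it gives under 0.06; over the empty well about 1.7 N on the pad moves it (friction hinge 0.06 N m) and it stays where left.
- lid4_pad (a point): Centre of the blue pad, 24 mm across, painted on top of lid 4 near its front end: 36 mm from the turning axis, 19 mm from the front edge; moves with the lid. z out of the lid top; 80 mm above the table when closed. If the lid is the free one, a fingertip pressed straight down here goes 25 to 35 mm below the closed top to bring it to its stop.
- oil_bottle: Bystander, loose: small amber dropper bottle, 26 mm across, 40 mm tall, standing on the rear ledge of the archive; origin at the centre of its underside.
- specimen_pot: Bystander, loose: small pot with a red cap, 34 mm across, 36 mm tall, standing on the rear ledge of the archive; origin at the centre of its underside.
- stain_bottle: Bystander, loose: clear bottle with a blue cap, 52 mm across, 105 mm tall, on the table behind the archive; origin at the centre of its underside.
- beaker: Bystander, loose: clear open beaker, 60 mm across, 80 mm tall, on the table behind the archive; origin at the centre of its underside.
- dish: Bystander, loose: shallow white dish, 90 mm across, 15 mm tall, on the table to the left of the archive; origin at the centre of its underside.
- slide_box: Bystander, loose: closed green box, 85 x 60 x 30 mm, on the table to the right of the archive; origin at the centre of its underside.
- sample_jar: Bystander, loose: jar with a yellow cap, 44 mm across, 50 mm tall, on the table in front of the archive; origin at the centre of its underside.
- counter_block: Bystander, loose: steel block, 50 x 70 x 28 mm, on the table in front of the archive; origin at the centre of its underside.

How it is judged:
By the outcome, as a careful person would: the job done as asked, in the order asked, and still so for the second after the job is handed in, with the robot touching nothing.
It also fails if it takes over 45 s, if anything falls off the work surface, if the arm or the gripper's body presses on something with over 40 N, if the wrist force passes 120 N, or if a joint passes its speed limit or range.

### The arm

A 6-joint arm with a two-finger parallel gripper is mounted at the origin on the work surface. World frame = base frame: x ahead of the robot, y to its left, z up, the work surface at z = 0. Lengths are in m, angles in rad, forces in N, time in s.
With the tool pointing down it reaches from about 0.225 to 0.875 m from the base axis. Payload 3.4 kg.
Tool frame: the origin (TCP) lies midway between the tips of the shut fingers; the grasp point (between the pads) lies 19 mm behind it; z points along the fingers, y is the line along which they close (so a half turn about z gives the same grasp; the last joint's range is limited). The gripper opens to 85 mm and grips with 20 to 120 N. Pads are 22 mm wide; open, the fingers measure 114 mm over their backs; the gripper's body (76 mm by 85 mm) begins 54 mm behind the grasp point. The pads swing forward as they close: fully open they stand 13 mm farther back than shut.
Start: joints at [-1.248, 0.276, 1.505, -0, 1.361, -0.121], TCP at [0.247, -0.519, 0.231] pointing down, gripper open.
Joint ranges: [-2.89, 2.89], [-0.75, 2.08], [0.22, 2.7], [-1.18, 4.32], [0.11, 2.71], [-2.7, 2.7]. Speed limits (rad/s): [2.57, 2.57, 3.14, 3.14, 3.14, 3.14].

### API

Orientations are given as a unit quaternion [x, y, z, w].
In Python, from cell import arm gives the robot as it stands.
- The arm moves only by the tool drive_tool, never from a script. Its argument "targets" is a list of rows, each a list of 3 entries, a list of its own where there are three numbers: the shift along the tool's x, y, z each as a share of 6 cm, from -1 to 1, then the turn, a rotation vector about the tool's x, y, z each as a share of 90 degrees, from -1 to 1, then the opening, from -1 (shut) to 1 (fully open). In form: [[[tx, ty, tz], [wx, wy, wz], jaw], ...]. A call has 1 to 10 rows; each row shifts and turns the commanded pose from where the row before left it, along the tool's axes as they then stand; what a row does not reach is not made up. A row lasts 1/8 s, in which the tool goes at most 62.5 mm and 10.7 degrees, less where a joint would pass 70% of its speed; a pose out of reach is approached as far as the arm can. A call with a number of a shift or a turn outside -1 to 1 is refused whole. A call with a gripper value outside its range is refused whole. The fingers move at their own pace and stop on an object; the grip force is fixed at half the most. Time passes only in rows, so rows that do not move let the fingers close. It gives the time, the measured TCP pose, the force, the opening and the grip force at its end, in the units of the state.
- arm.read_state(): the state, without advancing time (a new reading comes with each control period).
- arm.capture(name): name is "side" or "top" or "wrist"; returns a dict with "image" (384x512x3 uint8, red, green, blue), "vertical_fov" (degrees; the focal length in pixels is half the picture's height over the tangent of half this angle, whatever the lens; pixels are square), "cx", "cy" (the principal point, pixels), "T" (4x4, takes a point from camera to world coordinates). Camera axes: x right, y down, z forward; pixel columns grow to the right and rows downward; lengths in m; the calibration is good to about 2 mm. The wrist camera is an equidistant fisheye: a pixel r from the principal point sees the ray r / f radians off the axis. A picture is of the moment at which its call begins. There is no depth.
- arm.hand_in(): hands the job in; it is judged then, once.
The state is a dict: "time": time; "joint_pos": joint angles; "joint_vel": joint speeds; "joint_torque": joint torques, N m; "tcp_pos": TCP position; "ee_rot": TCP orientation; "ft_force": force on the tool from outside, world axes, zero at the start; "torque": the same for the moment, N m; "gripper_width": finger opening in m; "grip_force": force on a finger pad.
Only numpy, scipy, OpenCV 4.12 (cv2) and the standard library are available. Lean on these libraries where they do the work, as an engineer would, in place of code of your own. Each camera call takes 0.05 s, during which the arm holds its last target. There are 200 camera calls.

## Working session

There is one attempt and no reset: what is moved stays moved. The work goes in short steps, Python scripts to look and compute and a tool call to move; the robot and the scene stay as the last step left them, time stands still between calls to the robot, and variables do not carry over. Pictures are saved under pics/ and viewed, at most 10 in all, crops included, and the job is handed in when it is done.

Besides the shell and the picture viewer there is one more tool, called after ">>>" as name(argument=value, ...), one argument or row to a line, values as JSON. drive_tool: Moves the arm, as the interface text tells. Shift numbers are shares of 6 cm and turn numbers shares of 90 degrees, none past 1 either way. Its arguments: {"type":"object","properties":{"targets":{"type":"array"}},"required":["targets"]}

```bash
mkdir -p pics
cat > h.py <<'E'
import numpy as np,cv2
from cell import arm
def ray(c,u,v):
    f=192/np.tan(np.radians(c["vertical_fov"])/2)
    T=np.array(c["T"]);d=np.array([(u-c["cx"])/f,(v-c["cy"])/f,1.]);return T[:3,3],T[:3,:3]@d
def onz(c,u,v,z):
    o,d=ray(c,u,v);return o+d*(z-o[2])/d[2]
def blobs(im,lo,hi,mn=30):
    m=cv2.inRange(cv2.cvtColor(im,cv2.COLOR_RGB2HSV),lo,hi)
    n,l,s,ce=cv2.connectedComponentsWithStats(m)
    return [(s[i,4],*ce[i].round(1),*s[i,:4]) for i in range(1,n) if s[i,4]>=mn]
E
python3 - <<'E'
from h import *
for n in("top","side"):
    c=arm.capture(n);cv2.imwrite(f"pics/{n}0.png",c["image"][:,:,::-1])
    print(n,np.array(c["T"]).round(3).tolist(),c["vertical_fov"])
    for b in blobs(c["image"],(100,100,60),(130,255,255)): print([float(x) for x in b], onz(c,b[1],b[2],.08).round(4))
s=arm.read_state();print(s["tcp_pos"],s["ee_rot"],s["ft_force"],s["time"])
E
```

```text
top [[0.004, -0.996, 0.087, 0.489], [-1.0, -0.005, -0.001, 0.021], [0.001, -0.087, -0.996, 1.194], [0.0, 0.0, 0.0, 1.0]] 51.03856022596112
[1514.0, 266.7, 92.4, 230.0, 79.0, 75.0, 27.0] [ 0.8653 -0.0176  0.08  ]
[60.0, 245.0, 128.5, 241.0, 125.0, 9.0, 8.0] [0.7607 0.0434 0.08  ]
[60.0, 263.9, 207.4, 260.0, 203.0, 9.0, 9.0] [ 0.5386 -0.0104  0.08  ]
[60.0, 300.0, 206.5, 296.0, 203.0, 9.0, 8.0] [ 0.5416 -0.1104  0.08  ]
[63.0, 336.0, 205.9, 332.0, 202.0, 9.0, 9.0] [ 0.5437 -0.2101  0.08  ]
[65.0, 227.8, 208.0, 224.0, 204.0, 9.0, 9.0] [0.5365 0.0896 0.08  ]
side [[1.0, -0.016, 0.018, 0.568], [-0.023, -0.484, 0.875, -0.761], [-0.005, -0.875, -0.485, 0.536], [0.0, 0.0, 0.0, 1.0]] 50.388847546499676
[40.0, 240.6, 185.3, 236.0, 183.0, 10.0, 5.0] [0.5349 0.0877 0.08  ]
[74.0, 337.6, 186.9, 333.0, 183.0, 10.0, 10.0] [0.7617 0.0723 0.08  ]
[2131.0, 403.4, 238.4, 368.0, 198.0, 68.0, 72.0] [ 0.8481 -0.1353  0.08  ]
[52.0, 241.1, 207.3, 236.0, 205.0, 11.0, 6.0] [ 0.5382 -0.0121  0.08  ]
[71.0, 241.3, 234.1, 236.0, 231.0, 12.0, 7.0] [ 0.5407 -0.1117  0.08  ]
[102.0, 241.6, 267.9, 235.0, 264.0, 14.0, 9.0] [ 0.5433 -0.2122  0.08  ]
[ 0.24675051 -0.51885205  0.23049678] [ 9.75480656e-01  2.20083564e-01 -6.70971728e-05 -8.42713863e-04] [-0.39449685  0.88121806 -0.56171695] 0.1
```

View pics/top0.png

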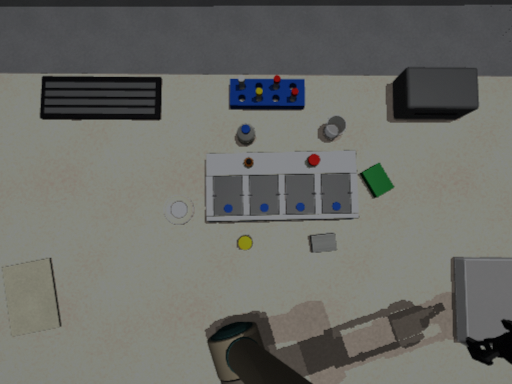

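View pics/side0.png

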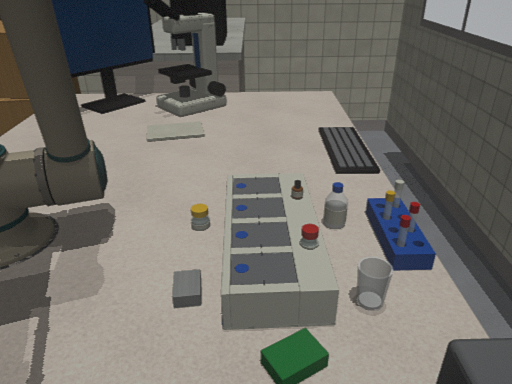

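Top view: the four pads are at pixels (228,208), (264,207), (300,206) and (336,206), and the bystanders are clear of the approach path. The side view gives the same pad positions. Next I square the tool, shut the fingers and go over lid 4.

>>> drive_tool(
  targets=[
    [[0,0,0],[0,0,0.09],-1],
    [[0,0,0],[0,0,0.09],-1],
    [[0,0,0],[0,0,0.085],-1],
  ],
)

```text
time: 0.48
tcp_pos: [0.2468, -0.519, 0.2308]
ee_rot: [1.0, 0.012, -0.0, -0.001]
ft_force: [-0.3, 0.5, 0.1]
gripper_width: 0.032
grip_force: 0.0
```

>>> drive_tool(
  targets=[
    [[0.55,-0.56,0],[0,0,0],-1],
    [[0.55,-0.56,0],[0,0,0],-1],
    [[0.55,-0.56,0],[0,0,0],-1],
    [[0.55,-0.56,0],[0,0,0],-1],
    [[0.55,-0.56,0],[0,0,0],-1],
    [[0.55,-0.56,0],[0,0,0],-1],
    [[0.55,-0.56,0],[0,0,0],-1],
    [[0.55,-0.56,0],[0,0,0],-1],
    [[0.55,-0.56,0],[0,0,0],-1],
    [[0,0,0],[0,0,0],-1],
  ],
)

```text
time: 1.72
tcp_pos: [0.537, -0.2063, 0.2306]
ee_rot: [1.0, 0.016, -0.0, -0.001]
ft_force: [0.0, 0.3, 0.6]
gripper_width: 0.0001
grip_force: 0.0
```

>>> drive_tool(
  targets=[
    [[0.11,0.08,0.4],[0,0,0],-1],
    [[0,0,0.5],[0,0,0],-1],
    [[0,0,0.5],[0,0,0],-1],
    [[0,0,0.5],[0,0,0],-1],
    [[0,0,0.35],[0,0,0],-1],
    [[0,0,0],[0,0,0],-1],
    [[0,0,0],[0,0,0],-1],
  ],
)

```text
time: 2.6
tcp_pos: [0.5423, -0.2143, 0.097]
ee_rot: [1.0, 0.013, 0.0, 0.0]
ft_force: [0.4, -0.3, 0.0]
gripper_width: -0.0001
grip_force: 0.0
```

Run:
```python
from h import *
c=arm.capture("side");im=c["image"][140:320,170:370]
cv2.imwrite("pics/s1.png",cv2.resize(im,None,fx=3,fy=3)[:,:,::-1])
s=arm.read_state();print(s["tcp_pos"],s["ft_force"],s["time"])
```

```text
[ 0.54266126 -0.21428062  0.0973809 ] [ 0.00274419 -0.23153653  0.33964767] 2.65
```

View pics/s1.png

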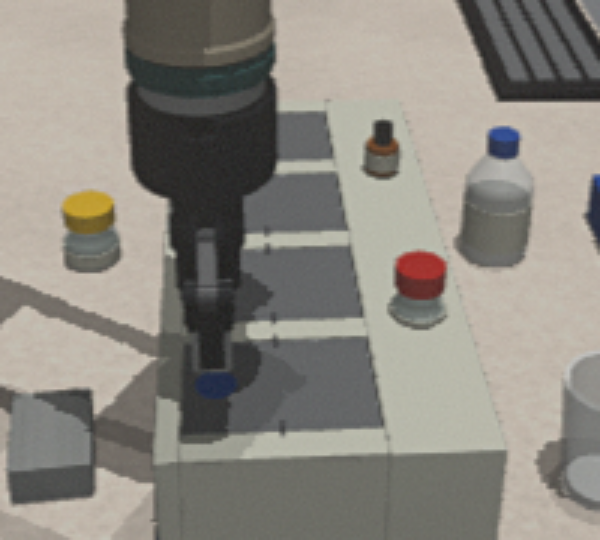

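The fingertip stands over lid 4's blue pad (crop pixel 215,383). Now I go down in small steps.

>>> drive_tool(
  targets=[
    [[0,0,0.1],[0,0,0],-1],
    [[0,0,0.1],[0,0,0],-1],
    [[0,0,0.03],[0,0,0],-1],
    [[0,0,0],[0,0,0],-1],
    [[0,0,0.02],[0,0,0],-1],
    [[0,0,0],[0,0,0],-1],
  ],
)

```text
time: 3.4
tcp_pos: [0.5422, -0.2135, 0.0813]
ee_rot: [1.0, 0.014, 0.0, 0.0]
ft_force: [0.5, 0.3, 0.0]
gripper_width: -0.0001
grip_force: 0.0
```

>>> drive_tool(
  targets=[
    [[0,0,0.015],[0,0,0],-1],
    [[0,0,0],[0,0,0],-1],
  ],
)

```text
time: 3.65
tcp_pos: [0.5422, -0.2135, 0.0804]
ee_rot: [1.0, 0.014, -0.0, 0.0]
ft_force: [-0.4, -0.4, 0.8]
gripper_width: -0.0001
grip_force: 0.0
```

>>> drive_tool(
  targets=[
    [[0,0,0.015],[0,0,0],-1],
    [[0,0,0],[0,0,0],-1],
  ],
)

```text
time: 3.9
tcp_pos: [0.5422, -0.2135, 0.0796]
ee_rot: [1.0, 0.014, 0.0, 0.0]
ft_force: [0.6, 0.6, 0.2]
gripper_width: -0.0
grip_force: 0.6
```

>>> drive_tool(
  targets=[
    [[0,0,0.015],[0,0,0],-1],
    [[0,0,0],[0,0,0],-1],
  ],
)

```text
time: 4.15
tcp_pos: [0.5422, -0.2135, 0.0794]
ee_rot: [1.0, 0.014, 0.0, 0.0]
ft_force: [-2.0, 0.5, 5.5]
gripper_width: -0.0001
grip_force: 2.7
```

>>> drive_tool(
  targets=[
    [[0,0,0.01],[0,0,0],-1],
    [[0,0,0],[0,0,0],-1],
  ],
)

```text
time: 4.4
tcp_pos: [0.5422, -0.2136, 0.0793]
ee_rot: [1.0, 0.014, 0.0, 0.0]
ft_force: [-3.5, 1.2, 9.4]
gripper_width: 0.0001
grip_force: 4.2
```

>>> drive_tool(
  targets=[
    [[0,0,0.01],[0,0,0],-1],
    [[0,0,0],[0,0,0],-1],
  ],
)

```text
time: 4.65
tcp_pos: [0.5423, -0.2136, 0.0793]
ee_rot: [1.0, 0.014, 0.0, 0.0]
ft_force: [-3.2, 1.4, 11.0]
gripper_width: 0.0002
grip_force: 5.8
```

Lid 4 is solid (11 N, no give). On to lid 3.

>>> drive_tool(
  targets=[
    [[0,0,-0.4],[0,0,0],-1],
    [[0,-0.43,0],[0,0,0],-1],
    [[0,-0.43,0],[0,0,0],-1],
    [[0,-0.43,0],[0,0,0],-1],
    [[0,-0.43,0],[0,0,0],-1],
    [[0,0,0],[0,0,0],-1],
    [[0,0,0.2],[0,0,0],-1],
    [[0,0,0.13],[0,0,0],-1],
    [[0,0,0.02],[0,0,0],-1],
    [[0,0,0],[0,0,0],-1],
  ],
)

```text
time: 5.9
tcp_pos: [0.5392, -0.1108, 0.0801]
ee_rot: [1.0, 0.013, -0.0, -0.0]
ft_force: [-0.1, -0.4, -0.4]
gripper_width: -0.0
grip_force: 0.0
```

>>> drive_tool(
  targets=[
    [[0,0,0.015],[0,0,0],-1],
    [[0,0,0],[0,0,0],-1],
  ],
)

```text
time: 6.15
tcp_pos: [0.5394, -0.1104, 0.0796]
ee_rot: [1.0, 0.014, 0.0, 0.0]
ft_force: [0.5, 0.1, -0.5]
gripper_width: 0.0003
grip_force: 0.0
```

>>> drive_tool(
  targets=[
    [[0,0,0.015],[0,0,0],-1],
    [[0,0,0],[0,0,0],-1],
  ],
)

```text
time: 6.4
tcp_pos: [0.5395, -0.1104, 0.0794]
ee_rot: [1.0, 0.014, 0.0, 0.0]
ft_force: [-1.8, 0.2, 3.5]
gripper_width: -0.0001
grip_force: 2.5
```

>>> drive_tool(
  targets=[
    [[0,0,0.01],[0,0,0],-1],
    [[0,0,0],[0,0,0],-1],
  ],
)

```text
time: 6.65
tcp_pos: [0.5395, -0.1104, 0.0793]
ee_rot: [1.0, 0.014, 0.0, 0.0]
ft_force: [-2.1, 0.7, 8.9]
gripper_width: -0.0003
grip_force: 4.4
```

>>> drive_tool(
  targets=[
    [[0,0,0.01],[0,0,0],-1],
    [[0,0,0],[0,0,0],-1],
  ],
)

```text
time: 6.9
tcp_pos: [0.5395, -0.1104, 0.0793]
ee_rot: [1.0, 0.014, 0.001, 0.0]
ft_force: [-3.2, 1.3, 12.5]
gripper_width: -0.0002
grip_force: 6.2
```

Lid 3 is solid too. On to lid 2, 100 mm left.

>>> drive_tool(
  targets=[
    [[0,0,-0.4],[0,0,0],-1],
    [[0,-0.42,0],[0,0,0],-1],
    [[0,-0.42,0],[0,0,0],-1],
    [[0,-0.42,0],[0,0,0],-1],
    [[0,-0.4,0],[0,0,0],-1],
    [[0,0,0],[0,0,0],-1],
    [[0,0,0.2],[0,0,0],-1],
    [[0,0,0.13],[0,0,0],-1],
    [[0,0,0.02],[0,0,0],-1],
    [[0,0,0],[0,0,0],-1],
  ],
)

```text
time: 8.15
tcp_pos: [0.5365, -0.0112, 0.0801]
ee_rot: [1.0, 0.013, -0.0, 0.0]
ft_force: [0.2, 0.3, 0.1]
gripper_width: 0.0
grip_force: 0.0
```

>>> drive_tool(
  targets=[
    [[0,0,0.015],[0,0,0],-1],
    [[0,0,0],[0,0,0],-1],
  ],
)

```text
time: 8.4
tcp_pos: [0.5367, -0.0108, 0.0796]
ee_rot: [1.0, 0.014, 0.0, 0.0]
ft_force: [0.2, 0.5, -0.0]
gripper_width: -0.0
grip_force: 0.0
```

>>> drive_tool(
  targets=[
    [[0,0,0.015],[0,0,0],-1],
    [[0,0,0],[0,0,0],-1],
  ],
)

```text
time: 8.65
tcp_pos: [0.5367, -0.0108, 0.0794]
ee_rot: [1.0, 0.014, 0.0, 0.0]
ft_force: [-0.9, 0.2, 4.6]
gripper_width: 0.0002
grip_force: 2.4
```

>>> drive_tool(
  targets=[
    [[0,0,0.01],[0,0,0],-1],
    [[0,0,0],[0,0,0],-1],
  ],
)

```text
time: 8.9
tcp_pos: [0.5367, -0.0108, 0.0793]
ee_rot: [1.0, 0.014, 0.0, 0.0]
ft_force: [-1.9, 0.4, 8.6]
gripper_width: 0.0002
grip_force: 4.5
```

Lid 2 is solid (8.6 N). That leaves lid 1, which I'll press before assuming anything.

>>> drive_tool(
  targets=[
    [[0,0,-0.4],[0,0,0],-1],
    [[0,-0.42,0],[0,0,0],-1],
    [[0,-0.42,0],[0,0,0],-1],
    [[0,-0.42,0],[0,0,0],-1],
    [[0,-0.4,0],[0,0,0],-1],
    [[0,0,0],[0,0,0],-1],
    [[0,0,0.2],[0,0,0],-1],
    [[0,0,0.13],[0,0,0],-1],
    [[0,0,0.03],[0,0,0],-1],
    [[0,0,0],[0,0,0],-1],
  ],
)

```text
time: 10.15
tcp_pos: [0.5338, 0.0883, 0.08]
ee_rot: [1.0, 0.013, -0.0, 0.0]
ft_force: [-0.2, -0.1, -0.3]
gripper_width: -0.0001
grip_force: 0.0
```

>>> drive_tool(
  targets=[
    [[0,0,0.02],[0,0,0],-1],
    [[0,0,0],[0,0,0],-1],
  ],
)

```text
time: 10.4
tcp_pos: [0.5341, 0.0887, 0.0793]
ee_rot: [1.0, 0.014, 0.0, 0.0]
ft_force: [0.4, -0.1, -0.4]
gripper_width: 0.0001
grip_force: 0.0
```

>>> drive_tool(
  targets=[
    [[0,0,0.01],[0,0,0],-1],
    [[0,0,0],[0,0,0],-1],
  ],
)

```text
time: 10.65
tcp_pos: [0.5341, 0.0888, 0.0789]
ee_rot: [1.0, 0.014, 0.0, 0.0]
ft_force: [-0.3, -1.2, 2.8]
gripper_width: -0.0003
grip_force: 1.0
```

>>> drive_tool(
  targets=[
    [[0,0,0.01],[0,0,0],-1],
    [[0,0,0],[0,0,0],-1],
  ],
)

```text
time: 10.9
tcp_pos: [0.534, 0.0888, 0.0781]
ee_rot: [1.0, 0.014, 0.0, 0.0]
ft_force: [0.3, -1.1, 1.4]
gripper_width: 0.0001
grip_force: 1.0
```

Lid 1 gives: it moves at about 2 N. Pushing it down.

>>> drive_tool(
  targets=[
    [[0,0,0.05],[0,0,0],-1],
    [[0,0,0.05],[0,0,0],-1],
    [[0,0,0.05],[0,0,0],-1],
    [[0,0,0.05],[0,0,0],-1],
    [[0,0,0.05],[0,0,0],-1],
    [[0,0,0],[0,0,0],-1],
  ],
)

```text
time: 11.65
tcp_pos: [0.5329, 0.0888, 0.0622]
ee_rot: [1.0, 0.014, -0.001, 0.0]
ft_force: [0.3, -0.4, -0.1]
gripper_width: -0.0002
grip_force: 0.0
```

>>> drive_tool(
  targets=[
    [[0,0,0.04],[0,0,0],-1],
    [[0,0,0.03],[0,0,0],-1],
    [[0,0,0],[0,0,0],-1],
  ],
)

```text
time: 12.02
tcp_pos: [0.5335, 0.0887, 0.0585]
ee_rot: [1.0, 0.014, -0.0, 0.0]
ft_force: [-0.3, -0.1, -1.4]
gripper_width: -0.0003
grip_force: 0.0
```

>>> drive_tool(
  targets=[
    [[0,0,0.02],[0,0,0],-1],
    [[0,0,0],[0,0,0],-1],
  ],
)

```text
time: 12.28
tcp_pos: [0.5338, 0.0888, 0.0575]
ee_rot: [1.0, 0.014, -0.0, 0.0]
ft_force: [-0.3, -0.4, 0.7]
gripper_width: -0.0001
grip_force: 0.1
```

>>> drive_tool(
  targets=[
    [[0,0,0.03],[0,0,0],-1],
    [[0,0,0.02],[0,0,0],-1],
    [[0,0,0],[0,0,0],-1],
  ],
)

```text
time: 12.65
tcp_pos: [0.5336, 0.0888, 0.0543]
ee_rot: [1.0, 0.014, -0.0, 0.0]
ft_force: [-0.4, -0.1, -0.1]
gripper_width: 0.0001
grip_force: 0.0
```

>>> drive_tool(
  targets=[
    [[0,0,0.02],[0,0,0],-1],
    [[0,0,0],[0,0,0],-1],
  ],
)

```text
time: 12.9
tcp_pos: [0.5337, 0.0888, 0.0532]
ee_rot: [1.0, 0.014, -0.0, 0.0]
ft_force: [-0.4, 0.2, 0.2]
gripper_width: -0.0003
grip_force: 0.0
```

>>> drive_tool(
  targets=[
    [[0,0,0.015],[0,0,0],-1],
    [[0,0,0],[0,0,0],-1],
  ],
)

```text
time: 13.15
tcp_pos: [0.5338, 0.0888, 0.0524]
ee_rot: [1.0, 0.014, -0.0, 0.0]
ft_force: [-0.7, -0.2, 0.2]
gripper_width: -0.0001
grip_force: 0.0
```

>>> drive_tool(
  targets=[
    [[0,0,0.025],[0,0,0],-1],
    [[0,0,0],[0,0,0],-1],
  ],
)

```text
time: 13.4
tcp_pos: [0.5337, 0.0888, 0.0508]
ee_rot: [1.0, 0.014, -0.0, 0.0]
ft_force: [-0.1, -0.6, 0.1]
gripper_width: -0.0003
grip_force: 0.1
```

>>> drive_tool(
  targets=[
    [[0,0,0.025],[0,0,0],-1],
    [[0,0,0],[0,0,0],-1],
  ],
)

```text
time: 13.65
tcp_pos: [0.5338, 0.0888, 0.0505]
ee_rot: [1.0, 0.014, 0.0, 0.0]
ft_force: [-1.9, 0.2, 9.5]
gripper_width: 0.0001
grip_force: 4.1
```

>>> drive_tool(
  targets=[
    [[0,0,0.02],[0,0,0],-1],
    [[0,0,0],[0,0,0],-1],
  ],
)

```text
time: 13.9
tcp_pos: [0.5339, 0.0888, 0.0504]
ee_rot: [1.0, 0.014, 0.0, 0.0]
ft_force: [-4.7, 0.0, 15.9]
gripper_width: -0.0
grip_force: 7.1
```

Firm stop at z = 0.0505, about 29 mm below the closed top, as predicted. Retreating straight up.

>>> drive_tool(
  targets=[
    [[0,0,-0.05],[0,0,0],-1],
    [[0,0,-0.2],[0,0,0],-1],
    [[0,0,-0.4],[0,0,0],-1],
    [[0,0,-0.5],[0,0,0],-1],
    [[-0.3,0,-0.6],[0,0,0],-1],
    [[-0.6,0,-0.5],[0,0,0],-1],
    [[-0.6,0,-0.3],[0,0,0],-1],
    [[-0.6,0,0],[0,0,0],-1],
    [[-0.5,0,0],[0,0,0],-1],
    [[0,0,0],[0,0,0],-1],
  ],
)

```text
time: 15.15
tcp_pos: [0.3757, 0.0845, 0.2016]
ee_rot: [1.0, 0.014, -0.0, 0.0]
ft_force: [0.2, 0.5, 0.3]
gripper_width: 0.0001
grip_force: 0.0
```

Run:
```python
from h import *
c=arm.capture("side");im=c["image"][140:320,170:370]
cv2.imwrite("pics/s2.png",cv2.resize(im,None,fx=3,fy=3)[:,:,::-1])
s=arm.read_state();print(s["tcp_pos"],s["ft_force"],s["time"])
```

```text
[0.37773036 0.08453733 0.20183266] [ 0.37763613 -0.63096475  0.0384105 ] 15.2
```

View pics/s2.png

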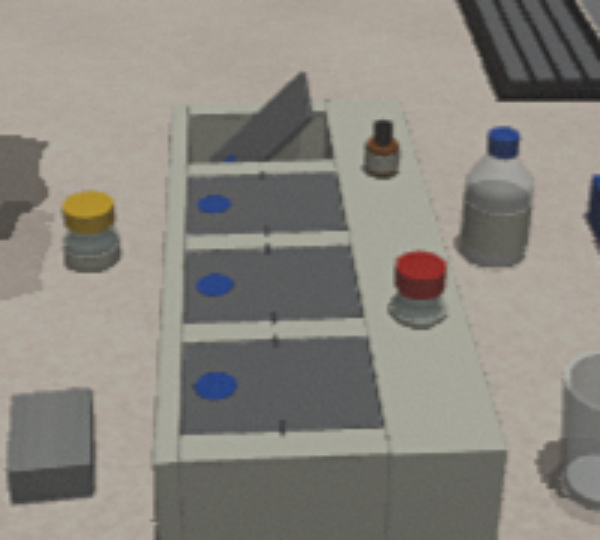

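Lid 1 stands open at about 45° (its rear tip at crop pixel 303,75). The other lids are flush and the bystanders haven't moved.

```bash
python3 -c "
from cell import arm
print(arm.hand_in())"
```

```text
the job is handed in; nothing more can be done
None
```

Lid 1, the leftmost, was the one that gave; I pushed it down to its stop and left it fully open, and handed the job in. Lids 4, 3 and 2 sat solid when pressed (about 9 to 12 N), and no bystander visible in the last picture had moved.

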